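# Shut the tagged air valve under the sliding cover

### The arm

A 6-joint arm with a two-finger parallel gripper is mounted at the origin on the work surface. World frame = base frame: x ahead of the robot, y to its left, z up, the work surface at z = 0. Lengths are in mm, angles in rad, forces in N, time in s.
With the tool pointing down it reaches from about 275 to 1000 mm from the base axis. Payload 8.4 kg.
Tool frame: the origin (TCP) lies on the centre line of the jaws, within the pads' length; the fingertips stand 17 mm ahead of it and the grasp point (between the pads) lies 2 mm behind it (r.tcp_to_tips is the z of the fingertips in the tool frame, in mm); z points along the fingers, y is the direction in which the jaws open and shut (so a half turn about z gives the same grasp; the last joint's range is limited). The gripper opens to 85 mm and grips with 20 to 120 N. Pads are 22 mm wide; open, the fingers measure 114 mm over their backs; the gripper's body (76 mm by 85 mm) begins 54 mm behind the grasp point. The pads swing forward as they close: fully open they stand 13 mm farther back than shut.
Start: joints at [-1.18, 0.353, 1.633, -0, 1.155, -0.002], TCP at [239.234, -577.404, 248.281] pointing down, gripper open.
Joint ranges: [-2.63, 2.63], [-0.92, 2.1], [0.06, 2.66], [-1.3, 4.44], [0, 2.69], [-3.02, 3.02]. Speed limits (rad/s): [2.22, 2.22, 2.79, 3.14, 3.14, 3.14].

### API

Orientations are given as [roll, pitch, yaw] about the fixed x, y, z axes, in that order (R = Rz(yaw) Ry(pitch) Rx(roll)).
In Python, from rig import r, cams, job gives the robot as it stands.
- The arm moves only by the tool drive_tool, never from a script. Its argument "deltas" is a list of rows, each a list of 4 numbers: the shift along the tool's x, y, z in cm, then the turn about the tool's z in rad. In form: [[x, y, z, roll], ...]. A call has 1 to 12 rows; each row shifts and turns the commanded pose from where the row before left it, along the tool's axes as they then stand; what a row does not reach is not made up. A row lasts 1/12 s, in which the tool goes at most 41.7 mm and 7.16 degrees, less where a joint would pass 70% of its speed; a pose out of reach is approached as far as the arm can. A call with a gripper value outside its range is refused whole. "jaw" is the closure, from 0 (fully open) to 1 (shut), set as the call begins (left out, the last holds). The fingers move at their own pace and stop on an object; "force" is the grip in N (left out, the last holds). Time passes only in rows, so rows that do not move let the fingers close. It gives the time, the measured TCP pose, the force and the opening at its end, in the units of the state.
- r.sense(): the state, without advancing time (a new reading comes with each control period).
- cams.grab_frame(name): name is "scene" or "top" or "wrist"; returns (picture, depth): 420x560x3 uint8, red, green, blue; 420x560 float32, mm along the optical axis (not along the pixel's ray), 0 where there is no reading.
- cams.camera_params(name): a dict with "fx", "fy", "cx", "cy" (pixels), "R" (3x3) and "t" (3): a world point X has camera coordinates R X + t. Camera axes: x right, y down, z forward; pixel columns grow to the right and rows downward; lengths in mm; the calibration is good to about 2 mm. A picture is of the moment at which its call begins: read the wrist's pose just before it. camera_params takes no time and is no camera call; for the wrist camera it gives the pose at the moment of the call.
- job.sign_off(): hands the job in, once; it reports no verdict.
The state is a dict: "clock": time; "qpos": joint angles; "qvel": joint speeds; "joint_efforts": joint torques, N m; "eef_pos": TCP position; "tcp_rot": TCP orientation; "contact_force": force on the tool from outside, world axes, zero at the start; "wrist_torque": the same for the moment, N m; "opening": opening from 0.0 (shut) to 1.0 (fully open).
Only numpy, scipy, OpenCV 4.12 (cv2) and the standard library are available. Lean on these libraries where they do the work, as an engineer would, in place of code of your own. Each camera call takes 0.05 s, during which the arm holds its last target. There are 200 camera calls.

### The job

Shut off the air to one workplace: with the fingertips, slide the cover of the grey bench air box aside as far as it goes, so that the valve bay is fully open, then push the handle that ends in a round disc fully shut, until it meets its stop. Only push: do not lift the cover. Leave the plain valve's handle open, leave the jar, the screwdriver and the blue bin alone, and finish clear of everything.

Things in the scene. Friction and masses are not known exactly. Their poses are not given: they have to be found in the camera images.
- box: Grey bench air box fixed to the bench, 200 (its x) x 500 (its y) x 91 mm high. Origin: centre of its underside. Its x points away from the robot, its y to the robot's left (turned up to 0.3 rad). The half at -y is an open-topped valve bay, the half at +y is closed by a flat deck 82 mm up. Low strips round the edge (top at 91 mm, inner faces at x +-93, y +-243 mm) guide the cover and stop it at both ends.
- bay (a point): Centre of the valve bay's mouth, 82 mm above the bench, at box y -124 mm. Inside, the bay measures 168 (box x) x 224 (box y) mm; its floor is 8 mm above the bench.
- cover: Loose flat aluminium cover, 181 (x) x 240 (y) x 6 mm, 0.3 to 0.65 kg, axes as the box's. Origin: centre of its underside, 82 mm above the bench. It lies over the bay (origin at box y -122 to -95 mm) and slides on the walls towards the box's +y, over the deck, until its edge meets the end strip: origin then at box y +123 mm.
- rib (a point): Centre of the upright black rib across the middle of the cover, 18 mm above the cover's origin. The rib is 100 mm long in x, 12 mm thick in y, and spans 6 to 30 mm above the cover's origin (88 to 112 mm above the bench): push it sideways.
- tagged_handle (a joint): Angle of the tagged valve's handle, rad: 0 open (along its pipe, pointing to the box's -x), growing anticlockwise seen from above to 1.571 at the stop: shut (pointing to the box's -y). Starts at 0 to 0.3; stays where left; friction 0.15 N m. A flat steel bar 14 mm wide that ends in a flat round disc; bar and disc span 56 to 66 mm above the bench. It shares the bay with the plain one.
- tagged_pivot (a point): On the tagged handle's pivot axis, halfway up the bar, 61 mm above the bench, at box x +30 and y -69 or -164 mm (the two valves change places). A hub of 10 mm radius rises there to 70 mm. The brass pipe below runs along the box's x, its top 44 mm above the bench; the valve body's top is at 49 mm.
- tagged_tip (a point): Centre of the tagged handle's round disc (30 mm diameter, 10 mm thick), halfway up, 50 mm from the pivot.
- plain_handle (a joint): Angle of the other valve's handle, same meaning; starts between 0 and 0.1 and must stay open. The handle is a straight steel bar with a square end, 14 mm wide, reaching 65 mm from its pivot, at the same height, with no disc.
- plain_pivot (a point): Point on the plain handle's pivot axis, halfway up the bar, 61 mm above the bench; 95 mm from the tagged pivot along the box's y.
- jar: Loose small jar, 56 mm across, 75 mm high, behind the box (+x). Origin: centre of its underside. Leave it alone.
- screwdriver: Loose screwdriver lying on the bench in front of the box (towards the robot), roughly along the box's y. Origin: on the bench under it. Leave it alone.
- bin: Loose blue open bin, 120 x 100 x 60 mm, beyond the box's -y end. Origin: centre of its underside. Leave it alone.

How it is judged (in metres and radians):
On the way, in this order (a step that is already met when the one before it is completed fails the run):
1. the cover is slid fully aside and lies flat in its guides (y of cover in the frame of box above 0.108 m and z of cover in the frame of box below 0.086 m), for 0.2 s.
2. the tagged handle is pushed shut (value of joint tagged_handle above 1.45 rad), for 0.2 s.
At the end, for the whole second after the job is handed in: The cover lies flat and still in its guides within 15 mm of the far end stop, the tagged handle stands within 7 degrees of its stop, the plain handle is still open (under 0.35 rad), and jar, screwdriver and bin are within 20 mm of where they stood (all of step 1 and angle between cover's own z axis and vertical below 0.03 rad and linear speed of cover below 0.02 m/s and value of joint tagged_handle above 1.45 rad and value of joint plain_handle below 0.35 rad and distance of each of jar, screwdriver, bin from where it was at the start of the episode below 0.02 m); the robot touches nothing.
It fails at once if the cover is lifted off the box (z of cover in the frame of box above 0.094 m or angle between cover's own z axis and vertical above 0.12 rad).
It fails at once if the plain valve's handle is pushed away from open (value of joint plain_handle above 0.35 rad).
It fails at once if the jar, the screwdriver or the bin is moved or lifted (not (distance of jar from where it was at the start of the episode below 0.02 m) or not (distance of screwdriver from where it was at the start of the episode below 0.02 m) or not (distance of bin from where it was at the start of the episode below 0.02 m)).
It also fails if it takes over 51 s, if anything falls off the work surface, if the arm or the gripper's body presses on something with over 40 N, if the wrist force passes 120 N, or if a joint passes its speed limit or range.

## Working session

There is one attempt and no reset: what is moved stays moved. The work goes in short steps, Python scripts to look and compute and a tool call to move; the robot and the scene stay as the last step left them, time stands still between calls to the robot, and variables do not carry over. Pictures are saved under pics/ and viewed, about 8 in all and at most 12, crops included, and the job is handed in when it is done.

Besides the shell and the picture viewer there is one more tool, called after "Request:" as a command line: name --pt "numbers of a row" for each row, then --argument value for the rest. drive_tool: Moves the arm, as the interface text tells. Its arguments: {"type":"object","properties":{"deltas":{"type":"array"},"jaw":{"type":"number"},"force":{"type":"number"}},"required":["deltas"]}

```bash
mkdir -p pics; ls; python3 - <<'E'
from rig import r,cams,job
import cv2,numpy as np
s=r.sense();print(s['clock'],s['eef_pos'],s['tcp_rot'],s['contact_force'],r.tcp_to_tips)
a=[]
for n in("top","scene"):
    p,d=cams.grab_frame(n);np.savez(f'pics/{n}0.npz',p=p,d=d,**cams.camera_params(n));cv2.imwrite(f'pics/{n}0.png',p[:,:,::-1])
    print(n,cams.camera_params(n))
E
```

```text
pics
0.0 [ 239.07616443 -576.982192    247.56978819] [-3.14023178e+00 -1.71756547e-05  3.92796069e-01] [-0.72221096 -0.20018388 -1.09644992] 17.0
top {'fx': 488.13757003886786, 'fy': 488.13757003886786, 'cx': 284.3892251594473, 'cy': 208.84288427868262, 'R': array([[-0.01390368, -0.99986796, -0.00841147],
       [-0.9834811 ,  0.01519321, -0.1803721 ],
       [ 0.18047608,  0.00576468, -0.98356248]]), 't': array([-110.94466815,  601.31111083,  995.29902784])}
scene {'fx': 422.6003322290679, 'fy': 422.6003322290679, 'cx': 284.3578045032803, 'cy': 215.75245662517273, 'R': array([[-0.43033269,  0.90250022, -0.01752538],
       [ 0.52715468,  0.23550433, -0.81648371],
       [-0.73274942, -0.36059822, -0.57710243]]), 't': array([ 350.88358328, -206.55229679, 1239.37794515])}
```

View pics/top0.png

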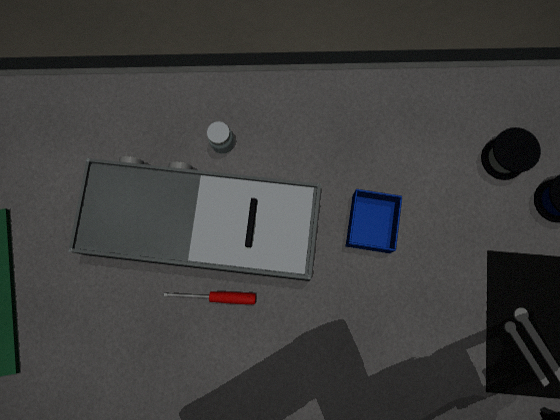

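View pics/scene0.png

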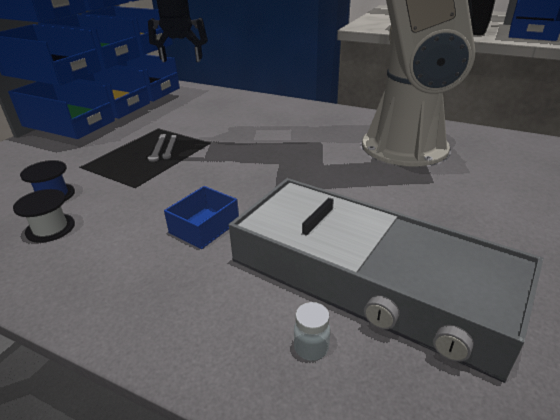

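The top view shows the box at (72–320, 160–279), the bright cover at right (190–315, 176–275), the black rib at about (251,222), the bin at (375,221), the jar at (219,135) and the screwdriver at (210,297). The scene view agrees.

```bash
cat > h.py <<'E'
import numpy as np,cv2
def cast(c,uv,z):
    uv=np.atleast_2d(np.float64(uv))
    ray=np.c_[(uv[:,0]-c['cx'])/c['fx'],(uv[:,1]-c['cy'])/c['fy'],np.ones(len(uv))]@c['R']
    o=-c['R'].T@c['t']
    return o+ray*((z-o[2])/ray[:,2])[:,None]
def rect(mask,c,z):
    cs,_=cv2.findContours(mask.astype(np.uint8),cv2.RETR_EXTERNAL,cv2.CHAIN_APPROX_NONE)
    k=max(cs,key=cv2.contourArea)[:,0]
    return cv2.minAreaRect(cast(c,k,z)[:,:2].astype(np.float32))
E
python3 - <<'E'
from h import *
c=dict(np.load('pics/top0.npz'));p=c['p'];d=c['d']
g=p.max(2).astype(int)
m=np.zeros(g.shape,bool);m[170:285,185:325]=1
cov=(g>110)&m
print('cover',rect(cov,c,88))
# rib
rm=np.zeros(g.shape,bool);rm[190:255,240:265]=1
rib=(g<60)&rm
print('rib',rect(rib,c,112))
# box by depth height
v,u=np.mgrid[:420,:560]
Xc=np.stack([(u-c['cx'])/c['fx']*d,(v-c['cy'])/c['fy']*d,d],-1)-c['t']
W=Xc@c['R']
bm=np.zeros(g.shape,bool);bm[140:300,50:340]=1
box=(W[...,2]>60)&bm&(d>0)
box=cv2.morphologyEx(box.astype(np.uint8),cv2.MORPH_OPEN,np.ones((5,5)))
cs,_=cv2.findContours(box,0,1);k=max(cs,key=cv2.contourArea)
mm=cv2.drawContours(np.zeros_like(box),[k],-1,1,-1)
P=W[(mm>0)&(W[...,2]>75)]
print('box pts',cv2.minAreaRect(P[:,:2].astype(np.float32)), 'median z',np.median(P[:,2]))
print('rect',rect(mm,c,91))
print('corners',cast(c,[[88,160],[320,186],[312,279],[72,251]],91))
o=-c['R'].T@c['t'];print(o, cast(c,[[219,135],[375,221]],60))
E
```

```text
cover ((564.2526245117188, -50.99754333496094), (239.56739807128906, 180.28111267089844), 82.63864135742188)
rib ((562.7182006835938, -52.0899658203125), (13.919259071350098, 100.26737213134766), 82.62132263183594)
box pts ((558.3861694335938, 67.53349304199219), (501.23394775390625, 244.12637329101562), 82.60545349121094) median z 85.9463156495668
rect ((585.2967529296875, 63.407135009765625), (499.7734375, 214.30789184570312), 82.59334564208984)
corners [[ 704.54082529  294.79592954   91.        ]
 [ 640.25208154 -195.06519942   91.        ]
 [ 447.99732383 -173.71347374   91.        ]
 [ 511.79541983  316.31049613   91.        ]]
[ 410.2079035  -125.80344556 1086.46532167] [[ 766.04466321   21.86097621   60.        ]
 [ 569.32145867 -311.94363671   60.        ]]
```

Request:
drive_tool --pt "0 0 0 -0.105" --pt "0 0 0 -0.105" --pt "0 0 0 -0.105" --pt "0 0 0 -0.105" --pt "0 0 0 -0.105" --pt "0 0 0 -0.105" --pt "0 0 0 -0.105" --pt "0 0 0 -0.105" --pt "0 0 0 -0.105" --pt "0 0 0 -0.105" --pt "0 0 0 0" --jaw 1 --force 60

```text
clock: 1.02
eef_pos: [239.1, -577.2, 247.9]
tcp_rot: [-3.141, -0.001, 1.447]
contact_force: [0.4, -1.1, -0.0]
opening: 0.001
```

Request:
drive_tool --pt "2.3 1.15 0 0" --pt "2.3 1.15 0 0" --pt "2.3 1.15 0 0" --pt "2.3 1.15 0 0" --pt "2.3 1.15 0 0" --pt "2.3 1.15 0 0" --pt "2.3 1.15 0 0" --pt "2.3 1.15 0 0" --pt "2.3 1.15 0 0" --pt "2.3 1.15 0 0" --pt "2.3 1.15 0 0" --pt "0 0 0 0"

```text
clock: 2.02
eef_pos: [398.6, -339.6, 248.1]
tcp_rot: [3.141, -0.002, 1.441]
contact_force: [-0.5, 0.5, 1.6]
opening: -0.001
```

Request:
drive_tool --pt "2.3 1.15 0 0" --pt "2.3 1.15 0 0" --pt "2.3 1.15 0 0" --pt "2.3 1.15 0 0" --pt "2.3 1.15 0 0" --pt "2.3 1.15 0 0" --pt "2.3 1.15 0 0" --pt "2.3 1.15 0 0" --pt "2.3 1.15 0 0" --pt "2.3 1.15 0 0" --pt "0 0 0 0" --pt "0 0 0 0"

```text
clock: 3.02
eef_pos: [540.6, -128.8, 248.0]
tcp_rot: [-3.141, 0.0, 1.443]
contact_force: [0.8, -0.5, 0.2]
opening: -0.001
```

Request:
drive_tool --pt "1.7 0.6 0 0" --pt "1.8 0.6 0 0" --pt "0 0 2.3 0" --pt "0 0 2.3 0" --pt "0 0 2.3 0" --pt "0 0 2.3 0" --pt "0 0 1.6 0" --pt "0 0 1.1 0" --pt "0 0 0.8 0" --pt "0 0 0.6 0" --pt "0 0 0.2 0" --pt "0 0 0 0"

```text
clock: 4.02
eef_pos: [556.9, -96.3, 113.4]
tcp_rot: [3.141, 0.0, 1.442]
contact_force: [-0.8, -1.3, 1.0]
opening: 0.001
```

```bash
python3 - <<'E'
from rig import r,cams
import cv2
print(r.sense()['eef_pos'],r.sense()['contact_force'])
p,d=cams.grab_frame("scene");cv2.imwrite('pics/s1.png',cv2.resize(p[150:330,200:480],None,fx=2.5,fy=2.5)[:,:,::-1])
E
```

```text
[556.87789524 -96.26842195 113.40715506] [-0.79640781 -1.32577442  1.02979041]
```

View pics/s1.png

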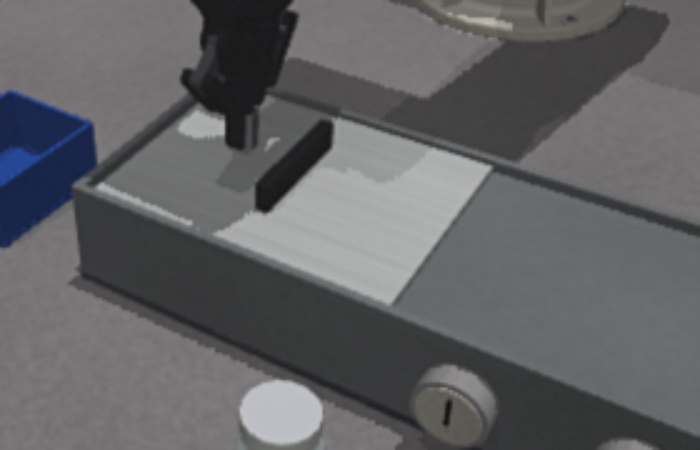

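Clear of the rib, tips just above the cover. Pushing along box +y.

Request:
drive_tool --pt "0.8 0 0 0" --pt "0.8 0 0 0" --pt "0.6 0 0 0" --pt "0.6 0 0 0" --pt "0.8 0 0 0" --pt "0.9 0 0 0" --pt "0.9 0 0 0" --pt "0.9 0 0 0" --pt "0.9 0 0 0" --pt "0.9 0 0 0" --pt "0.9 0 0 0" --pt "0.9 0 0 0"

```text
clock: 5.07
eef_pos: [569.5, 3.1, 113.3]
tcp_rot: [-3.142, 0.0, 1.443]
contact_force: [-0.3, -4.4, 4.9]
opening: -0.002
```

Request:
drive_tool --pt "0.9 0 0 0" --pt "0.9 0 0 0" --pt "0.9 0 0 0" --pt "0.9 0 0 0" --pt "0.9 0 0 0" --pt "0.9 0 0 0" --pt "0.9 0 0 0" --pt "0.9 0 0 0" --pt "0.9 0 0 0" --pt "0.9 0 0 0" --pt "0.9 0 0 0" --pt "0.9 0 0 0"

```text
clock: 6.07
eef_pos: [583.1, 110.2, 113.2]
tcp_rot: [-3.141, 0.0, 1.443]
contact_force: [-1.1, -4.7, 4.5]
opening: -0.003
```

Request:
drive_tool --pt "0.8 0 0 0" --pt "0.8 0 0 0" --pt "0.6 0 0 0" --pt "0.6 0 0 0" --pt "0.5 0 0 0" --pt "0.4 0 0 0" --pt "0.3 0 0 0" --pt "0.3 0 0 0" --pt "0.3 0 0 0" --pt "0 0 0 0"

```text
clock: 6.9
eef_pos: [589.1, 155.6, 113.2]
tcp_rot: [-3.141, -0.001, 1.443]
contact_force: [-0.7, 0.1, 0.6]
opening: 0.005
```

Request:
drive_tool --pt "0.2 0 0 0" --pt "0.2 0 0 0" --pt "0.2 0 0 0" --pt "0.2 0 0 0" --pt "0.2 0 0 0"

```text
clock: 7.32
eef_pos: [590.2, 165.1, 113.1]
tcp_rot: [-3.141, -0.0, 1.443]
contact_force: [-0.8, -1.6, 0.1]
opening: -0.001
```

Request:
drive_tool --pt "0.1 0 0 0" --pt "0.1 0 0 0" --pt "0.1 0 0 0" --pt "0.1 0 0 0"

```text
clock: 7.65
eef_pos: [590.8, 169.0, 113.2]
tcp_rot: [-3.141, -0.0, 1.443]
contact_force: [0.1, -1.3, -0.4]
opening: 0.0
```

Request:
drive_tool --pt "0.1 0 0 0" --pt "0.1 0 0 0" --pt "0.1 0 0 0" --pt "0.1 0 0 0" --pt "0 0 0 0"

```text
clock: 8.07
eef_pos: [591.3, 171.9, 113.2]
tcp_rot: [-3.141, 0.002, 1.443]
contact_force: [-0.7, -7.0, -0.3]
opening: 0.0
```

```bash
python3 - <<'E'
from rig import r,cams
from h import *
print(r.sense()['eef_pos'],r.sense()['contact_force'])
p,d=cams.grab_frame("scene");cv2.imwrite('pics/s2.png',p[120:380,200:560,::-1].repeat(2,0).repeat(2,1))
E
```

```text
[591.26810917 171.86809793 113.23923477] [-0.70279143 -7.03714242 -0.25509125]
```

View pics/s2.png

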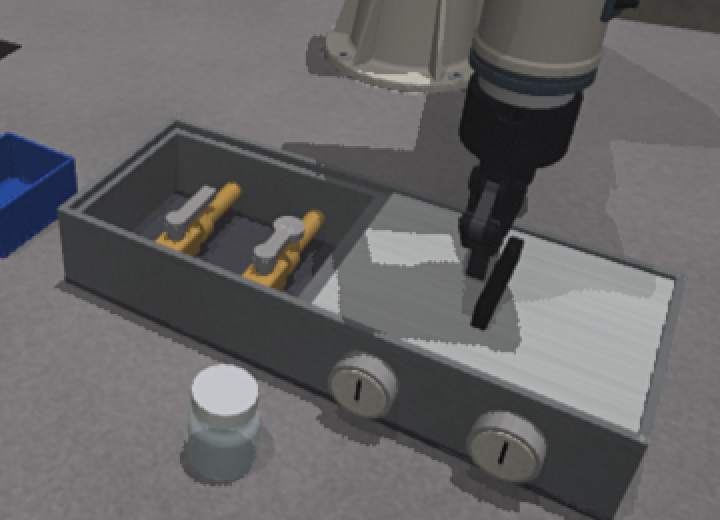

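Cover meets its stop (reaction force up to 7 N). The disc handle is the one nearest the cover (pivot y −69, crop (285,228)); the plain one sits at (190,205). Backing off and measuring.

Request:
drive_tool --pt "-0.5 0 0 0" --pt "-1.0 0 0 0" --pt "0 0 -2 0" --pt "0 0 -2.3 0" --pt "0 0 -2.3 0" --pt "0 0 -2.3 0" --pt "0 0 0 0" --pt "0 0 0 0"

```text
clock: 8.78
eef_pos: [590.3, 157.7, 203.9]
tcp_rot: [3.139, -0.002, 1.443]
contact_force: [0.0, 0.0, 0.3]
opening: -0.003
```

```bash
python3 - <<'E'
from rig import r,cams
from h import *
print(r.sense()['eef_pos'])
out=[]
for n in("top","wrist"):
    c=cams.camera_params(n);p,d=cams.grab_frame(n);np.savez(f'pics/{n}2.npz',p=p,d=d,**c)
    out.append(p[:,:,::-1])
cr=cv2.resize(out[0][150:290,60:330],(800,415))
cv2.imwrite('pics/t2.png',cr);cv2.imwrite('pics/w2.png',out[1])
E
```

```text
[590.31773422 157.74823488 203.85358144]
```

View pics/t2.png

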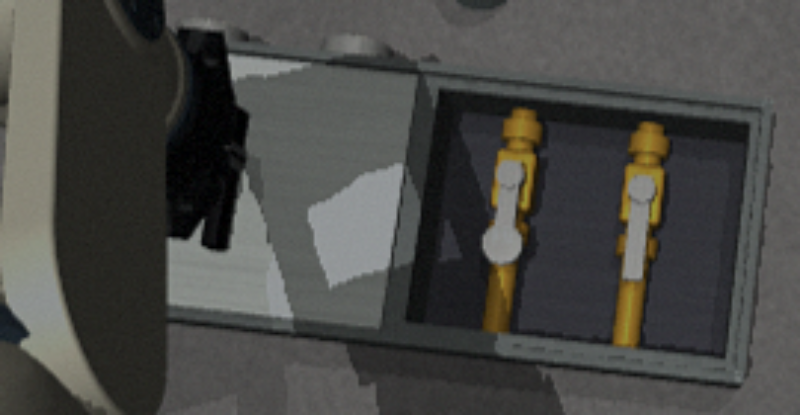

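View pics/w2.png

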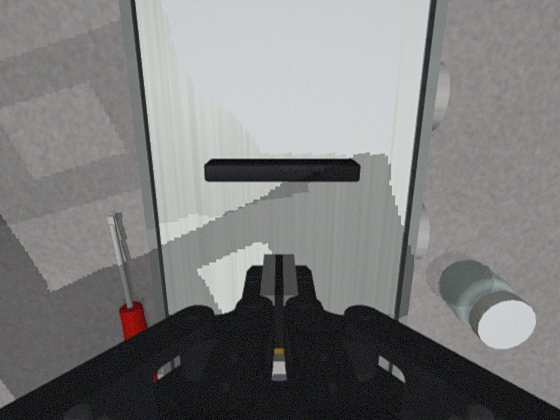

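Top crop: tagged hub (510,173), disc (501,243), plain hub (641,188), plain tip (633,278); the wrist view shows the rib and cover lying square in the guides. Converting these to box coordinates.

```bash
python3 - <<'E'
from h import *
c=dict(np.load('pics/top2.npz'))
s=800/270
P=lambda u,v,z: cast(c,[[60+u/s,150+v/s]],z)[0][:2]
p=c['p'].astype(int);hi=(p.min(2)>120)&(p.max(2)-p.min(2)<40)
hi[:,:220]=0;hi[:180]=0;hi[260:]=0;hi[:,290:]=0
n,l,st,ce=cv2.connectedComponentsWithStats(hi.astype(np.uint8))
print([(st[i].tolist(),ce[i].round(1).tolist()) for i in range(1,n) if st[i][4]>30])
hub=P(510,173,70);tip=P(501,243,66);ph=P(641,188,70);pt=P(633,278,66)
d=(hub-ph);print('hub',hub,'tip',tip,np.linalg.norm(tip-hub),'plain',ph,pt,'sep',np.linalg.norm(d),'yb ang',np.arctan2(d[1],d[0]))
yb=np.array([.129,.9916]);xb=np.array([.9916,-.129])
f=lambda q:(xb@(q-hub),yb@(q-hub))
print('tip rel',f(tip),'ptip rel',f(pt),'ph',f(ph))
o=np.array([576,60.6]);print('hub in box',xb@(hub-o),yb@(hub-o))
for q in((418,75),(385,328)):
  e=P(*q,88);print('cover edge y',yb@(e-o))
# rib via wrist
w=dict(np.load('pics/wrist2.npz'));e=cast(w,[[282,170]],100)[0][:2]; print('rib',e,yb@(cast(w,[[282,159]],112)[0][:2]-o),yb@(cast(w,[[282,182]],88)[0][:2]-o))
E
```

```text
[([223, 204, 13, 35, 257], [230.0, 223.1]), ([271, 210, 10, 34, 210], [274.8, 226.0])]
hub [599.41364971  -9.09797471] tip [549.57878834  -2.50169619] 50.26951659348219 plain [ 587.08446093 -102.69014109] [523.18456566 -96.22654507] sep 94.40075479019262 yb ang 1.439817377515786
tip rel (np.float64(-50.26716846816728), np.float64(0.11217266292520514)) ptip rel (np.float64(-64.349174167173), np.float64(-96.23024221770484)) ph (np.float64(-0.15223413724797352), np.float64(-94.39645754181666))
hub in box 32.208013794612654 -66.09215090759949
cover edge y 6.089309988484076
cover edge y 2.5356979180332413
rib [596.5749153  187.94023177] 138.29266890348433 117.89930381265914
```

Request:
drive_tool --pt "-2.2 -0.24 0 0" --pt "-2.2 -0.24 0 0" --pt "-2.2 -0.24 0 0" --pt "-2.2 -0.24 0 0" --pt "-2.1 -0.24 0 0" --pt "-2.1 -0.24 0 0" --pt "0 0 2 0" --pt "0 0 2 0" --pt "0 0 2 0" --pt "0 0 1 0" --pt "0 0 0 0"

```text
clock: 9.8
eef_pos: [556.3, 30.6, 129.2]
tcp_rot: [-3.136, 0.001, 1.443]
contact_force: [0.1, 0.1, -0.3]
opening: -0.002
```

Request:
drive_tool --pt "0 0 1 0" --pt "0 0 1 0" --pt "0 0 1 0" --pt "0 0 1 0" --pt "0 0 1 0" --pt "0 0 0.6 0" --pt "0 0 0.4 0" --pt "0 0 0 0"

```text
clock: 10.47
eef_pos: [558.1, 30.8, 71.3]
tcp_rot: [-3.14, 0.0, 1.443]
contact_force: [-0.3, 0.2, -0.6]
opening: -0.001
```

```bash
python3 - <<'E'
from rig import r,cams
from h import *
s=r.sense();print(s['eef_pos'],s['contact_force'])
q=np.array(s['eef_pos'][:2])-[599.4,-9.1];print('a,b',q@[.9916,-.129],q@[.129,.9916])
p,d=cams.grab_frame("scene");cv2.imwrite('pics/s3.png',cv2.resize(p[160:310,200:440,::-1],None,fx=3,fy=3))
E
```

```text
[558.0587403   30.77244721  71.28894664] [-0.28520925  0.21689416 -0.64688661]
a,b -46.13753880750972 34.204496151346454
```

View pics/s3.png

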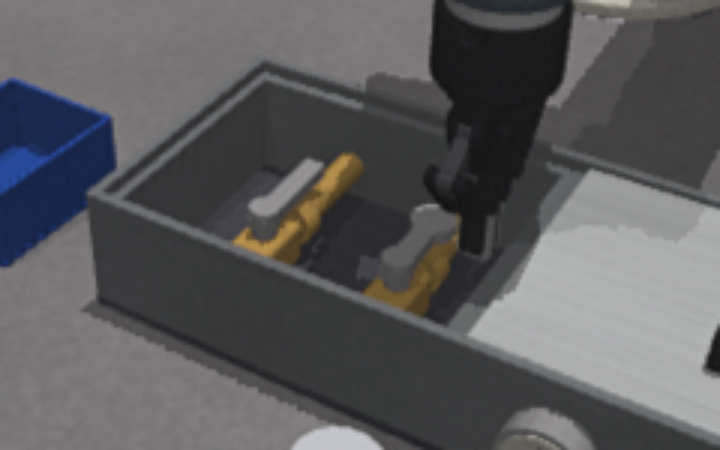

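The closed fingertips are down between the disc handle and the deck, at the right depth. Sweeping the handle round.

Request:
drive_tool --pt "-0.4 0 0 0" --pt "-0.4 0 0 0" --pt "-0.35 -0.15 0 0" --pt "-0.35 -0.15 0 0" --pt "-0.35 -0.15 0 0" --pt "-0.35 -0.15 0 0" --pt "-0.35 -0.15 0 0" --pt "-0.35 -0.15 0 0" --pt "0 0 0 0"

```text
clock: 11.27
eef_pos: [544.9, 2.5, 72.2]
tcp_rot: [-3.14, 0.0, 1.443]
contact_force: [0.6, 0.4, 1.1]
opening: -0.002
```

Request:
drive_tool --pt "-0.35 0.05 0 0" --pt "-0.35 0.05 0 0" --pt "-0.35 0.05 0 0" --pt "-0.35 0.05 0 0" --pt "-0.35 0.05 0 0" --pt "-0.35 0.05 0 0" --pt "-0.35 0.05 0 0" --pt "-0.35 0.05 0 0" --pt "0 0 0 0"

```text
clock: 12.02
eef_pos: [546.0, -25.8, 72.2]
tcp_rot: [-3.141, 0.0, 1.443]
contact_force: [0.4, 2.2, 0.7]
opening: 0.005
```

Request:
drive_tool --pt "-0.38 0.3 0 0" --pt "-0.38 0.3 0 0" --pt "-0.38 0.35 0 0" --pt "-0.35 0.35 0 0" --pt "-0.35 0.35 0 0" --pt "-0.3 0.35 0 0" --pt "0 0 0 0"

```text
clock: 12.6
eef_pos: [564.0, -49.8, 72.2]
tcp_rot: [3.141, 0.0, 1.442]
contact_force: [-1.1, -0.8, 0.7]
opening: 0.001
```

```bash
python3 - <<'E'
from rig import r,cams
from h import *
s=r.sense();print(s['eef_pos'],s['contact_force'])
q=np.array(s['eef_pos'][:2])-[599.4,-9.1];print('a,b',q@[.9916,-.129],q@[.129,.9916])
p,d=cams.grab_frame("scene");cv2.imwrite('pics/s4.png',cv2.resize(p[160:310,200:440,::-1],None,fx=3,fy=3))
E
```

```text
[563.99179962 -49.75877779  72.17612151] [-1.05847231 -0.78319059  0.67176923]
a,b -29.86578916165448 -44.8849019017856
```

View pics/s4.png

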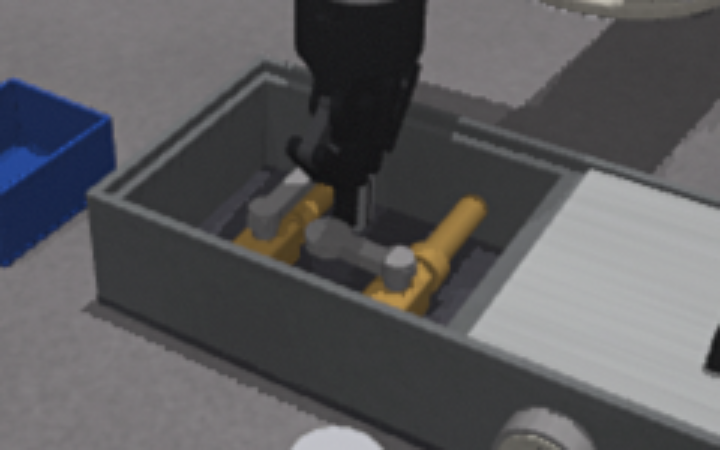

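The handle is now nearly along −y, with the disc at (325,238). I'll push it gently on to the stop and watch the force.

Request:
drive_tool --pt "0 0.15 0 0" --pt "0 0.15 0 0" --pt "0 0.15 0 0" --pt "0 0 0 0"

```text
clock: 12.98
eef_pos: [567.3, -49.8, 72.1]
tcp_rot: [-3.14, 0.001, 1.443]
contact_force: [-4.0, -1.0, 1.1]
opening: 0.002
```

Request:
drive_tool --pt "0 0.1 0 0" --pt "0 0.1 0 0" --pt "0 0.1 0 0" --pt "0 0 0 0"

```text
clock: 13.32
eef_pos: [568.2, -50.0, 71.7]
tcp_rot: [-3.136, 0.001, 1.443]
contact_force: [-10.2, -2.5, 6.0]
opening: 0.003
```

Request:
drive_tool --pt "0 0.1 0 0" --pt "0 0 0 0" --pt "0 -0.5 0 0" --pt "0 -1.0 0 0" --pt "0 0 -1 0" --pt "0 0 -2 0" --pt "0 0 -2.3 0" --pt "0 0 -2.3 0" --pt "0 0 -2.3 0" --pt "0 0 -2.3 0" --pt "0 0 -2.3 0" --pt "0 0 -2.3 0"

```text
clock: 14.32
eef_pos: [557.3, -47.9, 242.6]
tcp_rot: [3.14, -0.0, 1.443]
contact_force: [0.8, -0.1, -0.5]
opening: 0.002
```

Request:
drive_tool --pt "-2.3 -1 0 0" --pt "-2.3 -1 0 0" --pt "-2.3 -1 0 0" --pt "-2.3 -1 0 0" --pt "-2.3 -1 0 0" --pt "-2.3 -1 0 0" --pt "-2.3 -1 0 0" --pt "-2.3 -1 0 0" --pt "-2.3 -1 0 0" --pt "-2.3 -1 0 0" --pt "-2.3 -1 0 0" --pt "-2.3 -1 0 0"

```text
clock: 15.32
eef_pos: [402.5, -307.6, 241.4]
tcp_rot: [3.14, 0.001, 1.443]
contact_force: [0.3, -0.9, 0.2]
opening: -0.002
```

Request:
drive_tool --pt "-2.3 -1 0 0" --pt "-2.3 -1 0 0" --pt "-2.3 -1 0 0" --pt "-2.3 -1 0 0" --pt "-2.3 -1 0 0" --pt "-2.3 -1 0 0" --pt "0 0 0 0" --pt "0 0 0 0"

```text
clock: 15.98
eef_pos: [325.3, -436.5, 241.0]
tcp_rot: [3.141, 0.001, 1.441]
contact_force: [-0.2, 0.6, -0.3]
opening: 0.001
```

```bash
python3 - <<'E'
from rig import r,cams
from h import *
s=r.sense();print(s['eef_pos'],s['contact_force'],s['clock'])
c=cams.camera_params("top");p,d=cams.grab_frame("top");np.savez('pics/top5.npz',p=p,d=d,**c)
cv2.imwrite('pics/t5.png',cv2.resize(p[110:310,60:420,::-1],None,fx=2.2,fy=2.2))
q=p.astype(int);hi=((q.min(2)>110)&(q.max(2)-q.min(2)<40)).astype(np.uint8)
hi[:,:220]=0;hi[:185]=0;hi[255:]=0;hi[:,300:]=0
for k in cv2.findContours(hi,0,1)[0]:
    if cv2.contourArea(k)>30: print(cv2.boundingRect(k),cv2.minAreaRect(cast(c,k[:,0],66)[:,:2].astype(np.float32)))
# displacement of loose things vs. first picture
p0=np.load('pics/top0.npz')['p'].astype(int)
for n,f in(('bin',lambda i:(i[...,2]-i[...,0]>40)),('driver',lambda i:(i[...,0]-i[...,2]>50))):
    o=[]
    for i in(p0,q):
        m=f(i);m[:,:150]=0;m[:,410:]=0;m[:180]=0;m[310:]=0;v,u=np.nonzero(m);o.append((u.mean().round(1),v.mean().round(1)))
    print(n,o)
E
```

```text
[ 325.34247251 -436.5439235   241.02172557] [-0.232019    0.58372192 -0.31669659] 15.9833
(271, 218, 8, 26) ((551.0232543945312, -97.87435150146484), (12.371565818786621, 53.29824447631836), 83.6886215209961)
(272, 209, 9, 9) ((588.7577514648438, -102.95420837402344), (16.668148040771484, 16.622751235961914), 44.72751235961914)
(237, 206, 25, 12) ((592.9027709960938, -44.47797775268555), (51.241844177246094, 23.736263275146484), 89.12374114990234)
(228, 205, 8, 8) ((599.9877319335938, -7.301405906677246), (15.274625778198242, 14.919441223144531), 0.2497899979352951)
bin [(np.float64(373.1), np.float64(221.4)), (np.float64(373.1), np.float64(221.4))]
driver [(np.float64(231.9), np.float64(297.4)), (np.float64(244.8), np.float64(246.7))]
```

View pics/t5.png

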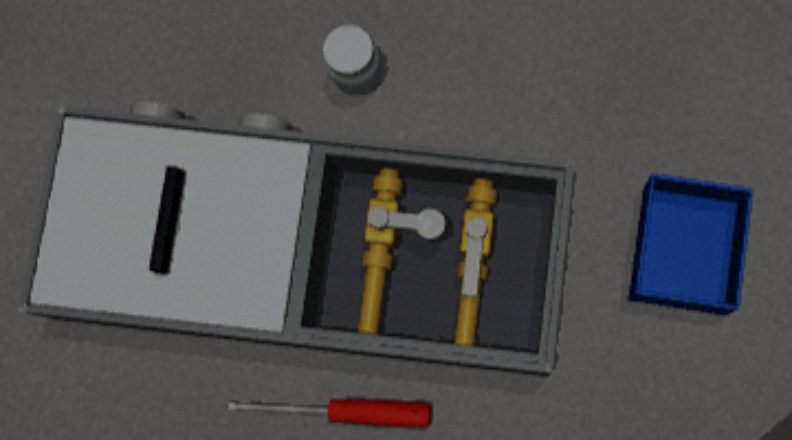

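The picture shows the cover at the far end, the tagged handle across its pipe (hub (379,216), disc (431,223)) and the plain handle open. Bin, jar and screwdriver are where they were. One check of the handle angle and cover position before handing in.

```bash
python3 - <<'E'
from h import *
c=dict(np.load('pics/top5.npz'));P=lambda u,v,z:cast(c,[[60+u/2.2,110+v/2.2]],z)[0][:2]
g=c['p'].max(2);yb=np.array([.129,.9916]);xb=np.array([.9916,-.129])
hub=P(379,216,70);t=P(431,223,66)-hub;print('angle',np.arctan2(-yb@t,-xb@t),np.linalg.norm(t))
m=np.zeros(g.shape,bool);m[155:268,65:202]=1
R=rect((g>110)&m,c,88);print('cover',R,'y from hub+69:',yb@(np.array(R[0])-hub)-69)
i0=np.load('pics/top0.npz')['p'].astype(int)
for i in(i0,c['p'].astype(int)):
    s=(i[...,0]-i[...,2]>50);s[:280]=0;s[310:]=0;s[:,:150]=0;s[:,300:]=0;v,u=np.nonzero(s)
    j=i.min(2)>120;j[:115]=0;j[155:]=0;j[:,:200]=0;j[:,240:]=0;y,x=np.nonzero(j)
    print('driver',u.mean(),v.mean(),'jar',x.mean(),y.mean())
E
```

```text
angle 1.5624594167788362 50.31265770973758
cover ((594.3037719726562, 186.1083984375), (238.43260192871094, 180.2244873046875), 82.64635467529297) y from hub+69: 124.15925799176748
driver 231.880658436214 297.38271604938274 jar 217.7240356083086 131.8813056379822
driver 232.02642276422765 297.3272357723577 jar 217.6488764044944 131.73033707865167
```

```bash
python3 -c "
from rig import job
print(job.sign_off())"
```

```text
the job is handed in; nothing more can be done
None
```

I pushed the cover by its rib to the far end stop, then swept the disc handle round with the closed fingertips until it met its stop. The arm then moved clear, and I handed the job in; the last reading before that was about 16 s. The hand-in gave no verdict.

Last checks, from the final top view:

- **Cover:** its origin is at box y of about +124 mm (123 mm expected at the stop). It looks square in its guides.
- **Tagged handle:** at about 1.56 rad. The force had risen to about 10 N when it met the stop.
- **Plain handle:** still along its pipe.
- **Jar, screwdriver and bin:** each within 0.2 pixels of where it started in the image.
- **Robot:** well clear of everything, with contact force near zero.

Two readings disagreed along the way. The box centre from the corner pixels differed by about 3 mm from the one implied by the valve hub, so I used the hub. My first screwdriver mask also picked up the brass pipes; the corrected mask showed no movement.

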